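# Ready the oil pot and the funnel

## Task

The squat oil pot has to be filled: slide it along the bench, without lifting it, until it stands wholly on the round drip grate. Then take the funnel by its handle out of the tumbler, carry it over the things on the bench without disturbing any of them, and finish still holding it there for whoever pours: upright, centred over the pot's open neck, the end of its stem about a centimetre above the rim, the funnel never touching the scalded pot and its mouth left clear of the hand.

Things in the scene. Friction and masses are not known exactly. Their poses are not given: they have to be found in the camera images.
- grate: Round perforated steel drip grate, 160 mm across, let flush into the steel bench on the robot's left (+y). Flat: nothing stands proud, so things slide on and off freely. Origin at its centre, at bench height. Its place varies.
- pot: Squat white stoneware oil pot, open, 0.5-0.8 kg, loose on the left, nearer the robot than the grate. Round about its z axis: body 104 mm wide at 10 to 36 mm height (98 mm at the foot), shoulder sloping up to 54 mm, then an upright neck 48 mm wide outside, total height 68 mm. Origin: centre of its underside. Too wide to grip by the body; slides on the bench.
- pot_mouth (a point): Centre of the pot's open mouth, on its axis at the height of the rim (68 mm above the underside). The hole is 38 mm in diameter.
- tumbler: Plain straight steel tumbler, 72 mm in diameter, 90 mm high, open at the top, 0.3 kg, loose, on the robot's right (-y). Origin at the centre of its underside. The funnel stands in it. A fixed hotplate, 66 mm high, begins 435 mm right of the robot's centre line.
- funnel: Dark rigid silicone stepped funnel, 0.11 kg, upright in the tumbler, flat shoulder on its rim. Origin: centre of the stem's lower end, 50 mm above the bench at first; z up its axis. Stem 20-24 mm wide, 40 mm long; shoulder 82 mm wide; mouth 94 mm wide at z 78. Handle 14 x 14 mm along +x, 44 to 126 mm from the axis, z 64 to 78 mm, pointing roughly at the robot. Lift 40 mm to free it.
- funnel_grip (a point): Point in the middle of the handle's section, where to hold it: 92 mm along the funnel's +x axis from the funnel's axis, 71 mm above the end of the stem. Its axes are those of the funnel.
- funnel_mouth (a point): Centre of the funnel's mouth, on its axis, 78 mm above the end of the stem. The holding hand's grasp point stays more than 65 mm from it.
- tub: Blue plastic food tub with a white lid latched by two clips, 164 x 112 mm, 109 mm high, long side along its x axis, 1.2 kg, loose. Origin at the centre of its underside. It and the pail stand one behind the other between the funnel and the pot; which of them is nearer the robot varies. Leave it alone.
- pail: Brushed steel compost pail with a hinged lid (closed) and round black charcoal filter cap, 132 mm in diameter (152 mm over lid tab and hinge), 187 mm high, 1.75 kg, loose, with a thin wire bail folded down. Origin at the centre of its underside. Leave it alone.
- brush: Beech-handled vegetable brush lying bristles down along its x axis, 195 x 48 mm, 38 mm high, loose, between the tub and the tumbler. Origin on the bench under its middle. Leave it alone.
- spoon_rest: White ceramic spoon rest, dish 90 mm in diameter with a flat arm along its -x axis, 157 mm overall, 16 mm high, loose, at the far side of the bench. Origin under the dish's centre. Leave it alone.
- mill: Dark wooden pepper mill, 54 mm in diameter, 138 mm high, loose, at the far left. Origin at the centre of its underside. Leave it alone.
- jar: Closed glass jar with a metal cap, 72 mm in diameter, 105 mm high, loose, on the left. Origin at the centre of its underside. Leave it alone. Nearer the robot, a fixed toaster 185 mm high begins 435 mm left of the centre line.
- mug: White mug, 80 mm in diameter, 90 mm high, handle at its +y side, loose, at the far right. Origin at the centre of its underside. Leave it alone.
Not all that is in view belongs to the job. What is shaped like the funnel but turquoise is not meant. What is shaped like the tumbler but yellow is not meant.

How it is judged (in metres and radians):
On the way, in this order (a step that is already met when the one before it is completed fails the run):
1. the pot stands wholly on the drip grate, at rest, while the funnel is still in the tumbler (horizontal distance between pot and grate below 0.027 m and linear speed of pot below 0.02 m/s and angle between pot's own z axis and vertical below 0.1 rad and distance between funnel and tumbler below 0.065 m), for 0.2 s.
2. the funnel is lifted out of the tumbler, higher than the tub (height (world z) of funnel above 0.12 m and contact force between the fingers and funnel above 0.5 N), for 0.1 s.
At the end, for the whole second after the job is handed in: Pot upright at rest, within 27 mm of the grate's centre; funnel held still by its handle (grasp point over 65 mm from its mouth's centre), within 0.15 rad of upright, stem end within 10 mm sideways of the pot mouth's centre, 3 to 20 mm above the rim; nothing touches the pot; tumbler upright (horizontal distance between pot and grate below 0.027 m and height (world z) of each of pot, tumbler below 0.005 m and angle between each of pot, tumbler's own z axis and vertical below 0.1 rad and linear speed of each of pot, funnel below 0.02 m/s and horizontal distance between funnel and pot_mouth below 0.01 m and z of funnel in the frame of pot_mouth between 0.003 and 0.02 m and angle between funnel's own z axis and vertical below 0.15 rad and contact force between the fingers and funnel above 0.5 N and distance between the grasp point and funnel_mouth above 0.065 m and contact force between each of funnel, the arm and pot below 0.05 N); the arm keeps its last pose, push and grip.
It fails at once if the pot is lifted off the bench or tipped (height (world z) of pot above 0.012 m or angle between pot's own z axis and vertical above 0.25 rad).
It fails at once if the funnel touches the pot (contact force between funnel and pot above 0.3 N).
It fails at once if the tumbler is knocked over or carried off (angle between tumbler's own z axis and vertical above 0.4 rad or distance of tumbler from where it was at the start of the episode above 0.06 m).
It fails at once if something else on the bench is disturbed (distance of any of tub, pail, brush, spoon_rest, mill, jar, mug from where it was at the start of the episode above 0.02 m or angle between pail's own z axis and vertical above 0.2 rad or angle between mill's own z axis and vertical above 0.3 rad).
It also fails if it takes over 69 s, if anything falls off the work surface, if the arm or the gripper's body presses on something with over 40 N, if the wrist force passes 120 N, or if a joint passes its speed limit or range.

## Robot

A 7-joint arm with a two-finger parallel gripper is mounted at the origin on the work surface. World frame = base frame: x ahead of the robot, y to its left, z up, the work surface at z = 0. Lengths are in mm, angles in rad, forces in N, time in s.
With the tool pointing down it reaches from about 400 to 750 mm from the base axis. Payload 19.5 kg.
Tool frame: the origin (TCP) lies at the very end of the fingers, on their centre line; the grasp point (between the pads) lies 19 mm behind it; z points along the fingers, y is the direction in which the jaws open and shut (so a half turn about z gives the same grasp; the last joint's range is limited). The gripper opens to 85 mm and grips with 20 to 120 N. Pads are 22 mm wide; open, the fingers measure 114 mm over their backs; the gripper's body (76 mm by 85 mm) begins 54 mm behind the grasp point. The pads swing forward as they close: fully open they stand 13 mm farther back than shut.
Start: joints at [1.188, 0.707, -0.028, 1.485, 0.022, 0.951, -0.075], TCP at [192.181, -541.905, 231.268] pointing down, gripper open.
Joint ranges: [-2.71, 2.71], [-0.32, 2.16], [-1.57, 1.52], [0, 2.45], [-1.46, 4.6], [0, 2.02], [-2.83, 2.83]. Speed limits (rad/s): [1.89, 1.89, 2.57, 2.57, 3.01, 3.01, 3.01].

## Interface

Orientations are given as a 3x3 rotation matrix whose columns are the frame's x, y, z axes.
In Python, from workcell import monitor, vision, order gives the robot as it stands.
- The arm moves only by the tool apply_moves, never from a script. Its argument "motion" is a list of rows, each an object of numbers: "claw": the finger opening in mm, from 0 to 85.4; "x", "y", "z": the shift along the tool's x, y, z in units of 30 mm (1.0 is 30 mm); "ax", "ay", "az": the turn, a rotation vector about the tool's x, y, z in units of 10 degrees (1.0 is 10 degrees). A call has 1 to 5 rows; each row shifts and turns the pose as measured when the row begins, along the tool's axes as they then stand; what a row does not reach is not made up. A row lasts 1/8 s, in which the tool goes at most 62.5 mm and 10.7 degrees, less where a joint would pass 70% of its speed; a pose out of reach is approached as far as the arm can. A call is refused whole if a number of a shift passes 1 or a number of a turn 1, either way. A call with a gripper value outside its range is refused whole. The fingers move at their own pace and stop on an object; the grip force is fixed at half the most. Time passes only in rows, so rows that do not move let the fingers close. It gives the time, the measured TCP pose, the force and the opening at its end, in the units of the state.
- monitor.observe(): the state, without advancing time (a new reading comes with each control period).
- vision.read_camera(name): name is "scene" or "top"; returns a dict with "frame" (420x560x3 uint8, red, green, blue), "intrinsics" (3x3 intrinsics, pixels), "R" (3x3) and "t" (3): a world point X has camera coordinates R X + t. Camera axes: x right, y down, z forward; pixel columns grow to the right and rows downward; lengths in mm; the calibration is good to about 2 mm. A picture is of the moment at which its call begins. There is no depth.
- order.hand_in(): hands the job in, once; it reports no verdict.
The state is a dict: "t": time; "joints": joint angles; "dq": joint speeds; "tau": joint torques, N m; "tool_pos": TCP position; "eef_rot": TCP orientation; "force": force on the tool from outside, world axes, zero at the start; "wrist_torque": the same for the moment, N m; "opening": opening from 0.0 (shut) to 1.0 (fully open).
Only numpy, scipy, OpenCV 4.12 (cv2) and the standard library are available. Lean on these libraries where they do the work, as an engineer would, in place of code of your own. Each camera call takes 0.05 s, during which the arm holds its last target.

## Working session

There is one attempt and no reset: what is moved stays moved. The work goes in short steps, Python scripts to look and compute and a tool call to move; the robot and the scene stay as the last step left them, time stands still between calls to the robot, and variables do not carry over. Pictures are saved under pics/ and viewed, and the job is handed in when it is done.

Besides the shell and the picture viewer there is one more tool, called after "Request:" as name(argument=value, ...), one argument or row to a line, values as JSON. apply_moves: Moves the arm, as the interface text tells. Its arguments: {"type":"object","properties":{"motion":{"type":"array","items":{"type":"object","properties":{"claw":{"type":"number"},"x":{"type":"number"},"y":{"type":"number"},"z":{"type":"number"},"ax":{"type":"number"},"ay":{"type":"number"},"az":{"type":"number"}}}}},"required":["motion"]}

```bash
ls; mkdir -p pics
python3 - <<'E'
from workcell import monitor, vision
import cv2,numpy as np
s=monitor.observe();print(s['t'],s['tool_pos'],np.round(s['eef_rot'],3),s['opening'])
for n in('scene','top'):
    c=vision.read_camera(n);cv2.imwrite(f'pics/{n}0.png',c['frame'][:,:,::-1]);np.savez(f'{n}0.npz',**c)
    R,t=np.array(c['R']),np.array(c['t']);print(n,c['intrinsics'],np.round(R,3),-R.T@t)
E
```

```text
pics
0.0 [ 192.120003   -541.70013663  230.84282207] [[ 0.942  0.334 -0.   ]
 [ 0.334 -0.942  0.001]
 [-0.    -0.001 -1.   ]] 1.0008550670612888
scene [[453.99431933   0.         277.87867495]
 [  0.         453.99431933 207.00641751]
 [  0.           0.           1.        ]] [[-0.852  0.522 -0.022]
 [ 0.35   0.538 -0.767]
 [-0.389 -0.661 -0.642]] [1068.88733873  905.16548749  947.79037587]
top [[456.67074585   0.         281.63720569]
 [  0.         456.67074585 209.85161428]
 [  0.           0.           1.        ]] [[-0.007 -1.    -0.002]
 [-0.991  0.008 -0.136]
 [ 0.136  0.001 -0.991]] [ 387.53791865   29.75734197 1439.53981176]
```

View pics/scene0.png

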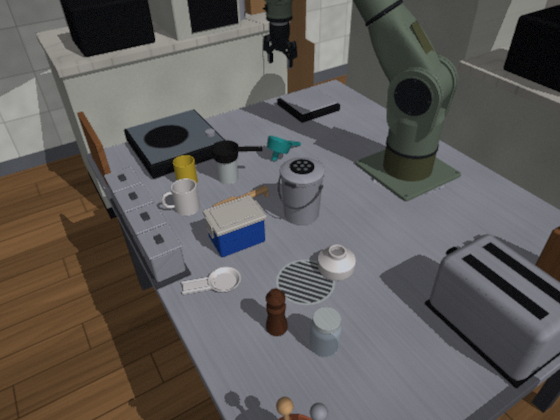

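View pics/top0.png

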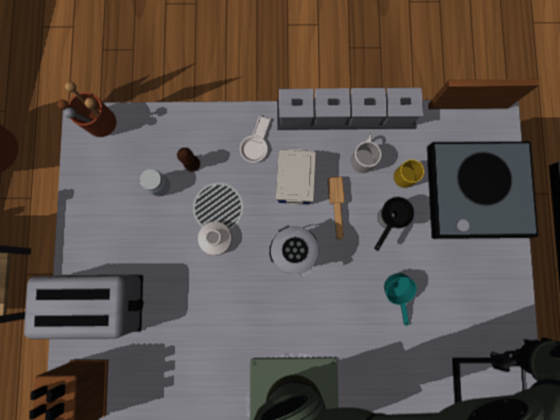

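Top view: the grate is at (218,205), the pot at (214,237), the pail at (295,250), the tub at (296,176) and the brush at (339,207). Two things are funnel-shaped: the dark one at (398,212), standing in a steel tumbler, and the turquoise one at (400,290). The dark one fits the description. The yellow tumbler shape at (409,173) is not the one meant. I'll confirm with enlarged crops.

Run:
```python
import cv2,numpy as np
t=cv2.imread('pics/top0.png');s=cv2.imread('pics/scene0.png')
a=cv2.resize(t[185:260,365:440],(400,400),interpolation=cv2.INTER_CUBIC)
b=cv2.resize(s[130:190,200:275],(400,320),interpolation=cv2.INTER_CUBIC);b=cv2.copyMakeBorder(b,0,80,0,0,0)
c=np.hstack([a,b]);cv2.imwrite('pics/crop1.png',cv2.convertScaleAbs(c,alpha=1.8))
a=cv2.resize(t[175:265,185:275],(400,400),interpolation=cv2.INTER_CUBIC)
b=cv2.resize(s[235:315,265:365],(400,320),interpolation=cv2.INTER_CUBIC);b=cv2.copyMakeBorder(b,0,80,0,0,0)
cv2.imwrite('pics/crop2.png',np.hstack([a,b]))
```

```text
(no output)
```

View pics/crop1.png

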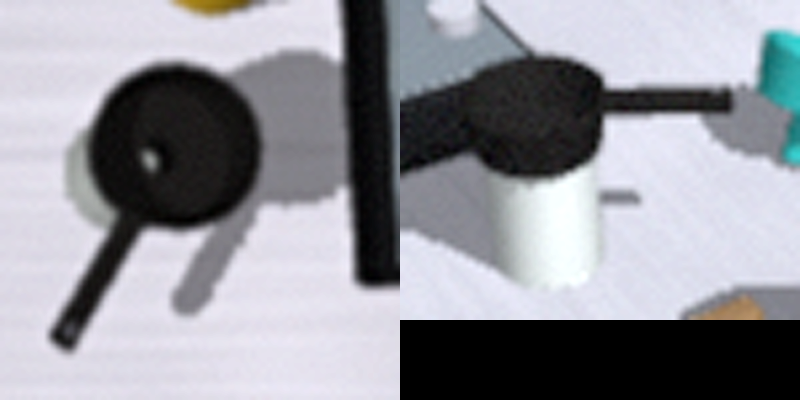

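View pics/crop2.png

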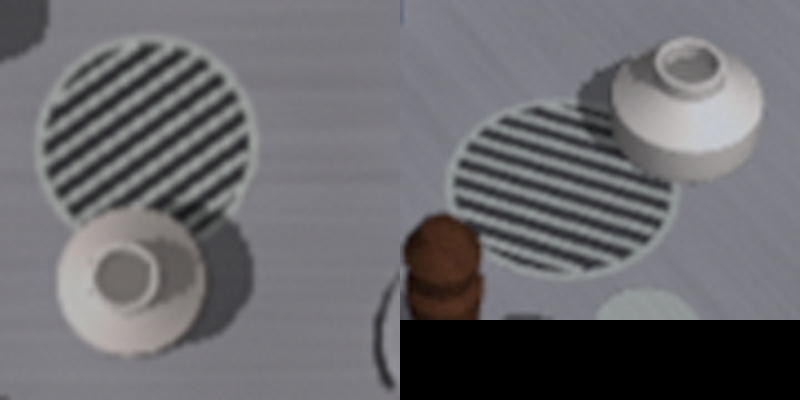

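Confirmed: the crop shows a dark funnel in a steel tumbler, with its handle running from about (390,226) to (377,248). Now I'll measure positions.

```bash
cat > h.py <<'E'
import numpy as np,cv2
from workcell import monitor,vision
def load(n,k=0): 
    c=np.load(f'{n}{k}.npz'); return {x:c[x] for x in c.files}
def ray(c,uv,z):
    R,t=np.array(c['R']),np.array(c['t']);o=-R.T@t
    d=R.T@np.linalg.inv(c['intrinsics'])@np.array([uv[0],uv[1],1.]);return o+d*(z-o[2])/d[2]
def proj(c,X):
    p=np.array(c['intrinsics'])@(np.array(c['R'])@np.array(X,float)+np.array(c['t']));return p[:2]/p[2]
def rect(c,z,x0,x1,y0,y1,s=2.):
    # rectified plane view, px (col=(y1-y)*s,row=(x1-x)*s)
    W,H=int((y1-y0)*s),int((x1-x0)*s)
    src=np.float32([proj(c,(x,y,z)) for x,y in((x1,y1),(x1,y0),(x0,y0),(x0,y1))])
    M=cv2.getPerspectiveTransform(src,np.float32([[0,0],[W,0],[W,H],[0,H]]))
    return cv2.warpPerspective(np.array(c['frame'])[:,:,::-1],M,(W,H))
E
python3 - <<'E'
from h import *
for n in('top','scene'):
    c=load(n);f=c['frame'].astype(int);R=lambda uv,z:np.round(ray(c,uv,z),1)
    if n=='top':
        g=[(218.3,207.0)];neck=(213.4,236.9)
    # dark funnel mask
    m=(f.max(2)<45).astype(np.uint8)
    box=(370,190,425,262) if n=='top' else (205,135,275,170)
    mm=np.zeros_like(m);mm[box[1]:box[3],box[0]:box[2]]=m[box[1]:box[3],box[0]:box[2]]
    k,l,st,ce=cv2.connectedComponentsWithStats(mm);i=1+st[1:,4].argmax();b=(l==i).astype(np.uint8)
    print(n,st[i])
    o=cv2.morphologyEx(b,cv2.MORPH_OPEN,cv2.getStructuringElement(2,(11,11)))
    cn=max(cv2.findContours(o,0,1)[0],key=cv2.contourArea);e=cv2.fitEllipse(cn);print('mouth',e, R(e[0],128))
    h=b.copy(); h[cv2.dilate(o,np.ones((5,5)))>0]=0
    k,l,st,ce=cv2.connectedComponentsWithStats(h);i=1+st[1:,4].argmax();pts=np.argwhere(l==i)[:,::-1]
    vx,vy,x,y=cv2.fitLine(pts.astype(np.float32),2,0,.01,.01).ravel();pr=(pts-[x,y])@[vx,vy]
    a,bb=np.array([x,y])+pr.min()*np.array([vx,vy]),np.array([x,y])+pr.max()*np.array([vx,vy])
    print('handle',a,bb,R(a,121 if n=='scene' else 128),R(bb,121 if n=='scene' else 128))
c=load('top');print('grate',ray(c,(218.3,206.95),0),'neck',ray(c,(213.4,236.9),68))
c=load('scene')
print('scene grate',ray(c,(265+562/4-100+0.,235+187/4),0),'neck',ray(c,(265+(690-400)/4,235+67/4),68))
c=load('top')
for nm,uv,z in[('tubc',(296,176),109),('pailc',(295,250),187),('mill',(188,157),138),('jar',(152,182),105),('mug',(368,155),90),('brush',(339,207),38),('turq',(400,290),78),('spoon',(253,149),16),('tubNL',(277,203),109),('tubFR',(316,150),109),('tumbler',0,0),('hotplate',(429,190),66),('toaster',(142,300),185),('yellow',(409,173),90)]:
    if uv:print(nm,np.round(ray(c,uv,z)))
E
```

```text
top [375 197  39  53 891]
mouth ((398.7623596191406, 212.00326538085938), (28.662065505981445, 30.797073364257812), 152.70425415039062) [ 559.2 -307.5  128. ]
handle [375.82870738 248.89992144] [388.02956812 228.01727484] [ 453.1 -237.4  128. ] [ 512.9 -274.7  128. ]
scene [205 140  57  23 692]
mouth ((222.54470825195312, 151.48280334472656), (21.093780517578125, 33.27227783203125), 87.5080337524414) [ 576.1 -283.7  128. ]
handle [239.9943312  148.47730875] [261.00553363 148.55792533] [ 514.3 -278.   121. ] [ 455.4 -238.5  121. ]
grate [596.6123205  233.40799842   0.        ] neck [495.81356754 237.48188512  68.        ]
scene grate [596.6797756  238.93635666   0.        ] neck [499.01153361 246.05032717  68.        ]
tubc [672. -12. 109.]
pailc [449.  -4. 187.]
mill [725. 304. 138.]
jar [658. 417. 105.]
mug [ 739. -231.   90.]
brush [ 588. -146.   38.]
turq [ 335. -314.   78.]
spoon [781. 122.  16.]
tubNL [591.  45. 109.]
tubFR [751. -73. 109.]
hotplate [ 634. -419.   66.]
toaster [317. 410. 185.]
yellow [ 683. -353.   90.]
```

```bash
python3 - <<'E'
from h import *
out=[]
for n in('top','scene'):
    c=load(n)
    a=rect(c,0,500,700,150,320,2.);b=rect(c,68,440,560,170,300,3.)
    cv2.imwrite(f'pics/r_{n}.png',np.hstack([cv2.resize(a,(400,400*a.shape[0]//a.shape[1]))[:390],cv2.resize(b,(400,390))]))
    for nm,im,x1,y1,s,r in(('grate',a,700,320,2.,80),('neck',b,560,300,3.,22)):
        g=cv2.GaussianBlur(cv2.cvtColor(im,6),(5,5),0)
        h=cv2.HoughCircles(g,3,1.,20,param1=80,param2=.5 if 0 else .3,minRadius=int((r-3)*s),maxRadius=int((r+3)*s)) if 0 else cv2.HoughCircles(g,cv2.HOUGH_GRADIENT_ALT,1.,20,param1=120,param2=.3,minRadius=int((r-4)*s),maxRadius=int((r+4)*s))
        if h is not None:
            for q in h[0][:3]:print(n,nm,x1-q[1]/s,y1-q[0]/s,q[2]/s)
E
python3 -c "
import cv2,numpy as np
cv2.imwrite('pics/r_both.png',np.vstack([cv2.imread('pics/r_top.png'),cv2.imread('pics/r_scene.png')])[:, :][::1])
a=cv2.imread('pics/r_both.png');cv2.imwrite('pics/r_both.png',cv2.resize(a,(600,585)))"
```

```text
(no output)
```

View pics/r_both.png

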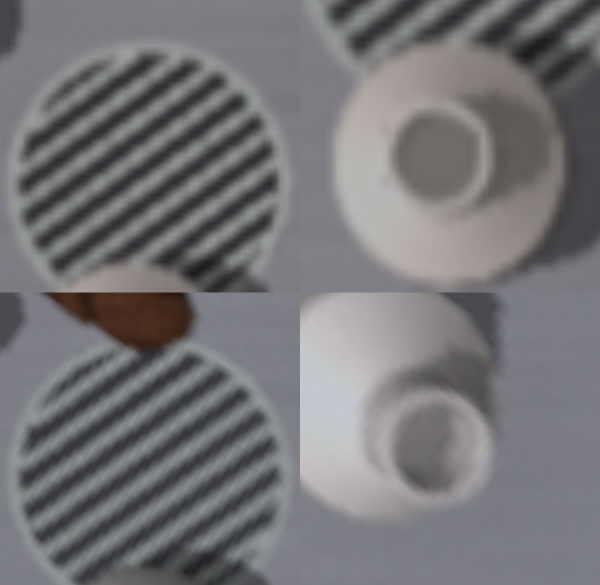

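Measured, with both views agreeing: grate centre (597.5,234), pot (496.5,239.7), funnel axis (559,-307), handle pointing along (-0.842,0.54). I'll grip the pot's neck lightly above the bench and slide it. First I turn the tool so its x axis lies along world x.

Request:
apply_moves(
  motion=[
    {"claw":85,"az":0.975,"z":-0.5},
    {"claw":85,"az":0.975,"z":-0.5},
    {"claw":85,"x":1,"y":-1},
    {"claw":85,"x":1,"y":-1},
  ],
)

```text
invalid input at $.motion[0]: expected keys claw, x, y, z, ax, ay, az
```

Request:
apply_moves(
  motion=[
    {"claw":85,"x":0,"y":0,"z":-0.5,"ax":0,"ay":0,"az":0.975},
    {"claw":85,"x":0,"y":0,"z":-0.5,"ax":0,"ay":0,"az":0.975},
    {"claw":85,"x":1,"y":-1,"z":0,"ax":0,"ay":0,"az":0},
    {"claw":85,"x":1,"y":-1,"z":0,"ax":0,"ay":0,"az":0},
  ],
)

```text
t: 0.6
tool_pos: [251.7, -481.9, 260.5]
eef_rot: [[1.0, -0.016, -0.002], [-0.016, -1.0, 0.003], [-0.002, -0.003, -1.0]]
force: [1.1, -0.6, -0.1]
opening: 0.991
```

Request:
apply_moves(
  motion=[
    {"claw":85,"x":1,"y":-1,"z":-0.3,"ax":0,"ay":0,"az":0},
    {"claw":85,"x":1,"y":-1,"z":-0.3,"ax":0,"ay":0,"az":0},
    {"claw":85,"x":1,"y":-1,"z":0,"ax":0,"ay":0,"az":0},
    {"claw":85,"x":1,"y":-1,"z":0,"ax":0,"ay":0,"az":0},
    {"claw":85,"x":1,"y":-1,"z":0,"ax":0,"ay":0,"az":0},
  ],
)

```text
t: 1.23
tool_pos: [408.3, -328.7, 278.4]
eef_rot: [[1.0, -0.016, -0.003], [-0.016, -1.0, 0.004], [-0.003, -0.004, -1.0]]
force: [0.2, -0.2, -0.2]
opening: 0.993
```

Request:
apply_moves(
  motion=[
    {"claw":85,"x":1,"y":-1,"z":0,"ax":0,"ay":0,"az":0},
    {"claw":85,"x":1,"y":-1,"z":0,"ax":0,"ay":0,"az":0},
    {"claw":85,"x":1,"y":-1,"z":0,"ax":0,"ay":0,"az":0},
    {"claw":85,"x":0,"y":-1,"z":0,"ax":0,"ay":0,"az":0},
    {"claw":85,"x":0,"y":-1,"z":0,"ax":0,"ay":0,"az":0},
  ],
)

```text
t: 1.85
tool_pos: [504.4, -173.8, 277.1]
eef_rot: [[1.0, -0.014, -0.005], [-0.014, -1.0, 0.005], [-0.006, -0.005, -1.0]]
force: [0.8, 0.3, 0.9]
opening: 0.991
```

Request:
apply_moves(
  motion=[
    {"claw":85,"x":0,"y":-1,"z":0,"ax":0,"ay":0,"az":0},
    {"claw":85,"x":0,"y":-1,"z":0,"ax":0,"ay":0,"az":0},
    {"claw":85,"x":0,"y":-1,"z":0,"ax":0,"ay":0,"az":0},
    {"claw":85,"x":0,"y":-1,"z":0,"ax":0,"ay":0,"az":0},
    {"claw":85,"x":0,"y":-1,"z":0,"ax":0,"ay":0,"az":0},
  ],
)

```text
t: 2.48
tool_pos: [505.8, -18.5, 277.0]
eef_rot: [[1.0, -0.014, -0.008], [-0.014, -1.0, 0.006], [-0.008, -0.006, -1.0]]
force: [-0.3, 0.5, 0.4]
opening: 0.997
```

Request:
apply_moves(
  motion=[
    {"claw":85,"x":0,"y":-1,"z":0,"ax":0,"ay":0,"az":0},
    {"claw":85,"x":0,"y":-1,"z":0,"ax":0,"ay":0,"az":0},
    {"claw":85,"x":0,"y":-1,"z":0,"ax":0,"ay":0,"az":0},
    {"claw":85,"x":0,"y":-1,"z":0,"ax":0,"ay":0,"az":0},
    {"claw":85,"x":0,"y":-1,"z":0,"ax":0,"ay":0,"az":0},
  ],
)

```text
t: 3.1
tool_pos: [507.0, 136.6, 277.0]
eef_rot: [[1.0, -0.014, -0.01], [-0.014, -1.0, 0.006], [-0.01, -0.005, -1.0]]
force: [0.6, -0.3, -0.5]
opening: 0.993
```

Request:
apply_moves(
  motion=[
    {"claw":85,"x":-0.1,"y":-1,"z":0.4,"ax":0,"ay":0,"az":0},
    {"claw":85,"x":-0.1,"y":-1,"z":1,"ax":0,"ay":0,"az":0},
    {"claw":85,"x":-0.1,"y":-1,"z":1,"ax":0,"ay":0,"az":0},
    {"claw":85,"x":-0.1,"y":-0.3,"z":1,"ax":0,"ay":0,"az":0},
    {"claw":85,"x":0,"y":0,"z":0,"ax":0,"ay":0,"az":0},
  ],
)

```text
t: 3.72
tool_pos: [494.0, 241.7, 172.1]
eef_rot: [[1.0, -0.011, -0.011], [-0.011, -1.0, 0.005], [-0.011, -0.005, -1.0]]
force: [1.0, -0.8, 0.4]
opening: 0.993
```

Request:
apply_moves(
  motion=[
    {"claw":85,"x":0.13,"y":0.08,"z":1,"ax":0,"ay":0,"az":0},
    {"claw":85,"x":0,"y":0,"z":1,"ax":0,"ay":0,"az":0},
    {"claw":85,"x":0,"y":0,"z":1,"ax":0,"ay":0,"az":0},
    {"claw":85,"x":0,"y":0,"z":0.6,"ax":0,"ay":0,"az":0},
    {"claw":85,"x":0,"y":0,"z":0,"ax":0,"ay":0,"az":0},
  ],
)

```text
t: 4.35
tool_pos: [501.0, 237.6, 67.3]
eef_rot: [[1.0, -0.014, -0.005], [-0.014, -1.0, 0.007], [-0.005, -0.007, -1.0]]
force: [0.2, 0.4, -0.2]
opening: 0.995
```

Run:
```python
from h import *
o=[]
for n,b in(('top',(175,200,255,280)),('scene',(290,200,390,300))):
    c=vision.read_camera(n);f=np.array(c['frame'])[:,:,::-1]
    o.append(cv2.resize(f[b[1]:b[3],b[0]:b[2]],(400,400),interpolation=2))
cv2.imwrite('pics/g1.png',np.hstack(o));print(monitor.observe()['tool_pos'])
```

```text
[501.48800046 237.96202303  68.32706125]
```

View pics/g1.png

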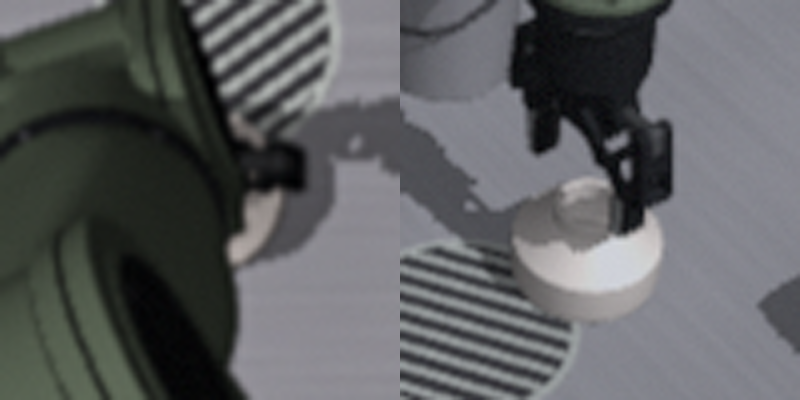

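The fingers straddle the neck (scene view: a finger on each side of it). I'll centre, lower a little and close.

Request:
apply_moves(
  motion=[
    {"claw":62,"x":-0.15,"y":-0.05,"z":0.3,"ax":0,"ay":0,"az":0},
    {"claw":56,"x":0,"y":0,"z":0,"ax":0,"ay":0,"az":0},
    {"claw":45,"x":0,"y":0,"z":0,"ax":0,"ay":0,"az":0},
    {"claw":40,"x":0,"y":0,"z":0,"ax":0,"ay":0,"az":0},
    {"claw":40,"x":0,"y":0,"z":0,"ax":0,"ay":0,"az":0},
  ],
)

```text
t: 5.08
tool_pos: [497.6, 240.0, 61.6]
eef_rot: [[1.0, -0.014, -0.0], [-0.014, -1.0, 0.009], [-0.0, -0.009, -1.0]]
force: [0.3, 0.1, -6.4]
opening: 0.515
```

Request:
apply_moves(
  motion=[
    {"claw":40,"x":0,"y":0,"z":0,"ax":0,"ay":0,"az":0},
  ],
)

```text
t: 5.2
tool_pos: [497.6, 239.9, 61.5]
eef_rot: [[1.0, -0.014, -0.0], [-0.014, -1.0, 0.009], [-0.0, -0.009, -1.0]]
force: [0.2, -1.0, -3.3]
opening: 0.518
```

Run:
```python
from h import *
c=vision.read_camera('scene');f=np.array(c['frame'])[:,:,::-1]
cv2.imwrite('pics/g2.png',cv2.resize(f[200:300,290:390],(500,500),interpolation=2))
s=monitor.observe();print(s['tool_pos'],s['force'],s['opening'],s['wrist_torque'])
```

```text
[497.61903648 239.92032021  61.52834939] [-0.56556514  0.20500353 -2.57549424] 0.5110802875535013 [ 0.01814774  0.02824112 -0.00372305]
```

View pics/g2.png

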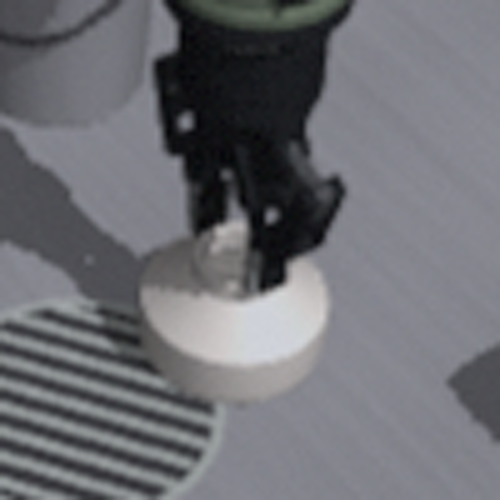

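Request:
apply_moves(
  motion=[
    {"claw":40,"x":0.4,"y":0.03,"z":0.02,"ax":0,"ay":0,"az":0},
    {"claw":40,"x":0.5,"y":0.03,"z":0,"ax":0,"ay":0,"az":0},
    {"claw":40,"x":0.6,"y":0.03,"z":0,"ax":0,"ay":0,"az":0},
    {"claw":40,"x":0.6,"y":0.03,"z":0,"ax":0,"ay":0,"az":0},
    {"claw":40,"x":0.5,"y":0.03,"z":0,"ax":0,"ay":0,"az":0},
  ],
)

```text
t: 5.88
tool_pos: [572.1, 236.2, 61.5]
eef_rot: [[1.0, -0.011, -0.011], [-0.01, -1.0, 0.01], [-0.011, -0.01, -1.0]]
force: [-5.7, 0.6, 4.9]
opening: 0.519
```

Request:
apply_moves(
  motion=[
    {"claw":40,"x":0.5,"y":0.03,"z":0,"ax":0,"ay":0,"az":0},
    {"claw":40,"x":0.3,"y":0,"z":0,"ax":0,"ay":0,"az":0},
    {"claw":40,"x":0,"y":0,"z":0,"ax":0,"ay":0,"az":0},
  ],
)

```text
t: 6.25
tool_pos: [596.0, 235.2, 61.5]
eef_rot: [[1.0, -0.011, -0.014], [-0.01, -1.0, 0.01], [-0.014, -0.01, -1.0]]
force: [1.7, 0.6, -1.4]
opening: 0.514
```

Request:
apply_moves(
  motion=[
    {"claw":85,"x":0,"y":0,"z":0,"ax":0,"ay":0,"az":0},
    {"claw":85,"x":0,"y":0,"z":0,"ax":0,"ay":0,"az":0},
    {"claw":85,"x":0,"y":0,"z":-0.2,"ax":0,"ay":0,"az":0},
    {"claw":85,"x":0,"y":0,"z":-0.7,"ax":0,"ay":0,"az":0},
    {"claw":85,"x":0,"y":0,"z":-1,"ax":0,"ay":0,"az":0},
  ],
)

```text
t: 6.88
tool_pos: [595.4, 234.5, 119.0]
eef_rot: [[1.0, -0.01, -0.017], [-0.01, -1.0, 0.009], [-0.017, -0.009, -1.0]]
force: [1.0, -0.6, 0.9]
opening: 0.993
```

Request:
apply_moves(
  motion=[
    {"claw":85,"x":0,"y":0,"z":-1,"ax":0,"ay":0,"az":0},
    {"claw":85,"x":0,"y":0,"z":-1,"ax":0,"ay":0,"az":0},
    {"claw":85,"x":0,"y":0,"z":-1,"ax":0,"ay":0,"az":0},
    {"claw":85,"x":0,"y":0,"z":-1,"ax":0,"ay":0,"az":0},
    {"claw":85,"x":0,"y":0,"z":-1,"ax":0,"ay":0,"az":0},
  ],
)

```text
t: 7.5
tool_pos: [597.1, 232.9, 276.7]
eef_rot: [[1.0, -0.01, -0.015], [-0.01, -1.0, 0.01], [-0.016, -0.009, -1.0]]
force: [0.3, -0.7, -0.0]
opening: 0.991
```

Request:
apply_moves(
  motion=[
    {"claw":85,"x":-0.6,"y":1,"z":-0.5,"ax":0,"ay":0,"az":0},
    {"claw":85,"x":-0.6,"y":1,"z":0,"ax":0,"ay":0,"az":0},
    {"claw":85,"x":-0.6,"y":1,"z":0,"ax":0,"ay":0,"az":0},
    {"claw":85,"x":-0.6,"y":1,"z":0,"ax":0,"ay":0,"az":0},
    {"claw":85,"x":-0.6,"y":1,"z":0,"ax":0,"ay":0,"az":0},
  ],
)

```text
t: 8.12
tool_pos: [503.3, 81.0, 295.5]
eef_rot: [[1.0, -0.007, -0.01], [-0.007, -1.0, 0.012], [-0.01, -0.012, -1.0]]
force: [0.1, -0.3, -0.6]
opening: 0.997
```

Run:
```python
from h import *
o=[]
for n in('top','scene'):
    c=vision.read_camera(n);np.savez(f'{n}1.npz',**c)
    a=rect(c,0,500,700,150,320,2.);b=rect(c,68,540,660,170,300,3.)
    o.append(np.hstack([cv2.resize(a[:340],(300,300)),cv2.resize(b[:,:360],(300,300))]))
cv2.imwrite('pics/p1.png',np.vstack(o));print(monitor.observe()['tool_pos'])
```

```text
[502.86553539  78.96803871 296.08240724]
```

View pics/p1.png

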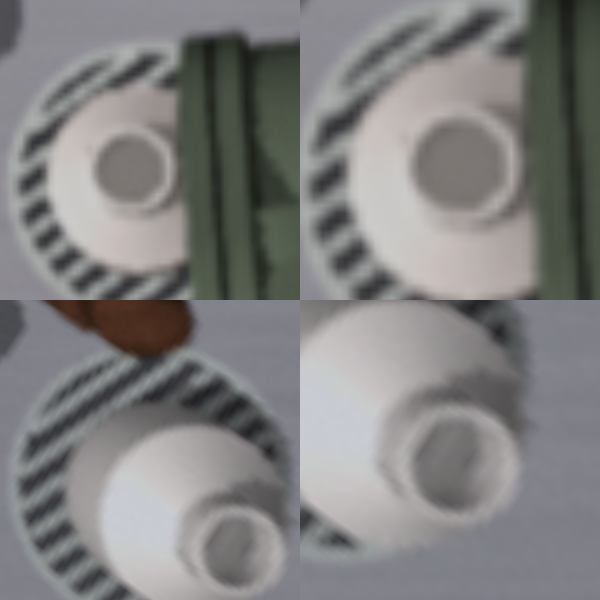

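The pot now stands at (594,235) in both views, 4 mm from the grate's centre. Next, the funnel handle.

Request:
apply_moves(
  motion=[
    {"claw":85,"x":-0.1,"y":1,"z":0,"ax":0,"ay":0,"az":0},
    {"claw":85,"x":-0.1,"y":1,"z":0,"ax":0,"ay":0,"az":0},
    {"claw":85,"x":-0.1,"y":1,"z":0,"ax":0,"ay":0,"az":0},
    {"claw":85,"x":-0.1,"y":1,"z":0,"ax":0,"ay":0,"az":0},
    {"claw":85,"x":-0.1,"y":1,"z":0,"ax":0,"ay":0,"az":0},
  ],
)

```text
t: 8.85
tool_pos: [486.5, -72.0, 296.4]
eef_rot: [[1.0, -0.006, -0.007], [-0.006, -1.0, 0.012], [-0.007, -0.012, -1.0]]
force: [0.6, 0.2, -0.6]
opening: 0.997
```

Request:
apply_moves(
  motion=[
    {"claw":85,"x":0,"y":1,"z":0,"ax":0,"ay":0,"az":0},
    {"claw":85,"x":0,"y":1,"z":0,"ax":0,"ay":0,"az":0},
    {"claw":85,"x":0,"y":1,"z":0,"ax":0,"ay":0,"az":0},
    {"claw":85,"x":0,"y":1,"z":0,"ax":0,"ay":0,"az":0},
    {"claw":85,"x":0,"y":1,"z":0,"ax":0,"ay":0,"az":0},
  ],
)

```text
t: 9.48
tool_pos: [486.5, -225.3, 296.4]
eef_rot: [[1.0, -0.004, -0.004], [-0.004, -1.0, 0.013], [-0.004, -0.013, -1.0]]
force: [-0.3, 0.6, -0.6]
opening: 0.997
```

Request:
apply_moves(
  motion=[
    {"claw":85,"x":0,"y":0.5,"z":0,"ax":0,"ay":0,"az":0.8},
    {"claw":85,"x":0,"y":0,"z":0.5,"ax":0,"ay":0,"az":0.8},
    {"claw":85,"x":0,"y":0,"z":0.5,"ax":0,"ay":0,"az":0.8},
    {"claw":85,"x":0,"y":0,"z":0.5,"ax":0,"ay":0,"az":0.8},
    {"claw":85,"x":0,"y":0,"z":0,"ax":0,"ay":0,"az":0},
  ],
)

```text
t: 10.1
tool_pos: [487.1, -241.5, 251.5]
eef_rot: [[0.837, -0.548, -0.002], [-0.548, -0.837, 0.012], [-0.008, -0.009, -1.0]]
force: [0.4, 0.4, 0.5]
opening: 0.992
```

Request:
apply_moves(
  motion=[
    {"claw":85,"x":0.18,"y":0.6,"z":0.5,"ax":0,"ay":0,"az":0},
    {"claw":85,"x":0,"y":0,"z":1,"ax":0,"ay":0,"az":0},
    {"claw":85,"x":0,"y":0,"z":1,"ax":0,"ay":0,"az":0},
    {"claw":85,"x":0,"y":0,"z":0.7,"ax":0,"ay":0,"az":0},
    {"claw":85,"x":0,"y":0,"z":0,"ax":0,"ay":0,"az":0},
  ],
)

```text
t: 10.72
tool_pos: [484.4, -258.7, 157.2]
eef_rot: [[0.848, -0.53, 0.004], [-0.53, -0.848, 0.011], [-0.002, -0.011, -1.0]]
force: [0.1, 1.0, 0.2]
opening: 0.993
```

Run:
```python
from h import *
o=[]
for n,b in(('top',(355,180,435,280)),('scene',(200,110,280,210))):
    c=vision.read_camera(n);f=np.array(c['frame'])[:,:,::-1]
    f=np.ascontiguousarray(f[b[1]:b[3],b[0]:b[2]]);o.append(cv2.convertScaleAbs(cv2.resize(f,(400,500),interpolation=2),alpha=1.8))
cv2.imwrite('pics/f1.png',np.hstack(o));s=monitor.observe();print(s['tool_pos'],np.round(s['joints'],2))
```

```text
[ 484.82534243 -259.08836512  158.40252908] [ 0.32  0.78  0.23  1.68 -0.26  0.71 -1.45]
```

View pics/f1.png

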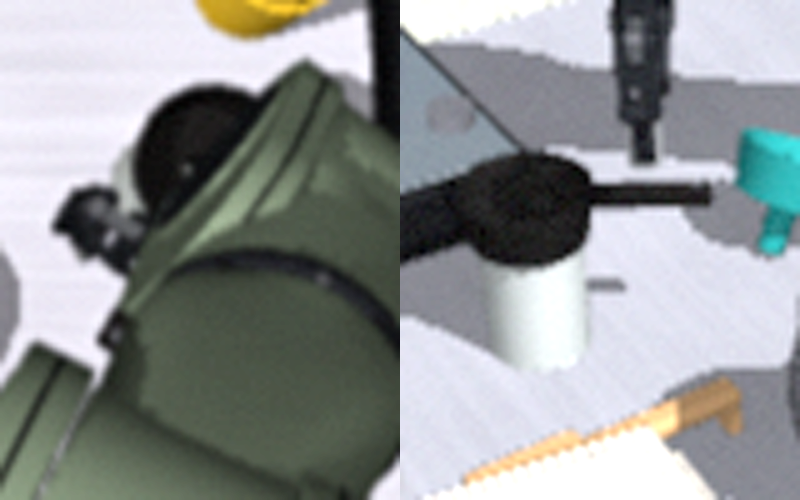

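Request:
apply_moves(
  motion=[
    {"claw":85,"x":-0.1,"y":0.03,"z":0.6,"ax":0,"ay":0,"az":0},
    {"claw":85,"x":0,"y":0,"z":0.6,"ax":0,"ay":0,"az":0},
    {"claw":85,"x":0,"y":0,"z":0.5,"ax":0,"ay":0,"az":0},
    {"claw":85,"x":0,"y":0,"z":0,"ax":0,"ay":0,"az":0},
  ],
)

```text
t: 11.32
tool_pos: [484.5, -258.6, 110.6]
eef_rot: [[0.85, -0.527, 0.013], [-0.527, -0.85, 0.007], [0.007, -0.013, -1.0]]
force: [-0.4, 0.4, 0.2]
opening: 0.998
```

Request:
apply_moves(
  motion=[
    {"claw":85,"x":-0.1,"y":0.03,"z":0.3,"ax":-0.07,"ay":-0.04,"az":0},
    {"claw":85,"x":0,"y":0,"z":0,"ax":0,"ay":0,"az":0},
  ],
)

```text
t: 11.58
tool_pos: [481.9, -257.8, 102.1]
eef_rot: [[0.85, -0.527, 0.001], [-0.527, -0.85, -0.001], [0.001, 0.0, -1.0]]
force: [0.2, -0.2, 0.1]
opening: 0.995
```

Request:
apply_moves(
  motion=[
    {"claw":40,"x":0,"y":0,"z":0,"ax":0,"ay":0,"az":0},
    {"claw":22,"x":0,"y":0,"z":0,"ax":0,"ay":0,"az":0},
    {"claw":8,"x":0,"y":0,"z":0,"ax":0,"ay":0,"az":0},
    {"claw":4,"x":0,"y":0,"z":0,"ax":0,"ay":0,"az":0},
    {"claw":4,"x":0,"y":0,"z":0,"ax":0,"ay":0,"az":0},
  ],
)

```text
t: 12.2
tool_pos: [482.3, -258.0, 102.9]
eef_rot: [[0.85, -0.527, 0.002], [-0.527, -0.85, -0.001], [0.002, -0.0, -1.0]]
force: [0.7, 0.8, 1.0]
opening: 0.149
```

Request:
apply_moves(
  motion=[
    {"claw":4,"x":0,"y":0,"z":0,"ax":0,"ay":0,"az":0},
    {"claw":4,"x":0,"y":0,"z":0,"ax":0,"ay":0,"az":0},
    {"claw":4,"x":0,"y":0,"z":0,"ax":0,"ay":0,"az":0},
  ],
)

```text
t: 12.58
tool_pos: [482.3, -258.0, 102.9]
eef_rot: [[0.85, -0.527, 0.002], [-0.527, -0.85, -0.001], [0.002, -0.0, -1.0]]
force: [0.0, 1.1, 1.4]
opening: 0.155
```

Run:
```python
from h import *
o=[]
for n,b in(('top',(355,180,435,280)),('scene',(200,110,280,210))):
    c=vision.read_camera(n);f=np.array(c['frame'])[:,:,::-1]
    f=np.ascontiguousarray(f[b[1]:b[3],b[0]:b[2]]);o.append(cv2.convertScaleAbs(cv2.resize(f,(400,500),interpolation=2),alpha=1.8))
cv2.imwrite('pics/f2.png',np.hstack(o));s=monitor.observe();print(s['tool_pos'],s['force'],s['wrist_torque'],s['opening'])
```

```text
[ 482.25109655 -258.0097851   102.91710903] [-0.76844281  0.82071281  0.51244801] [ 0.07132565  0.0022111  -0.01380863] 0.1535304863837656
```

View pics/f2.png

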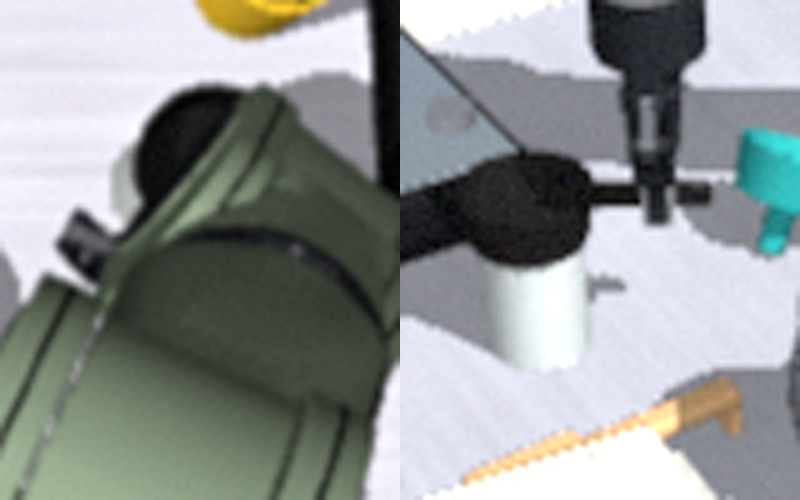

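Scene crop: the pads hold the handle near its middle at about (655,195), and the tumbler hasn't moved. I'll lift straight up, slowly at first.

Request:
apply_moves(
  motion=[
    {"claw":4,"x":0,"y":0,"z":-0.2,"ax":0,"ay":0,"az":0},
    {"claw":4,"x":0,"y":0,"z":-0.3,"ax":0,"ay":0,"az":0},
    {"claw":4,"x":0,"y":0,"z":-0.4,"ax":0,"ay":0,"az":0},
    {"claw":4,"x":0,"y":0,"z":-0.5,"ax":0,"ay":0,"az":0},
    {"claw":4,"x":0,"y":0,"z":-0.5,"ax":0,"ay":0,"az":0},
  ],
)

```text
t: 13.3
tool_pos: [481.8, -257.9, 163.4]
eef_rot: [[0.85, -0.527, 0.001], [-0.527, -0.85, -0.001], [0.001, 0.0, -1.0]]
force: [0.1, 0.8, -0.7]
opening: 0.152
```

Run:
```python
from h import *
o=[]
for n,b in(('top',(355,180,435,280)),('scene',(190,80,290,210))):
    c=vision.read_camera(n);f=np.array(c['frame'])[:,:,::-1]
    f=np.ascontiguousarray(f[b[1]:b[3],b[0]:b[2]]);o.append(cv2.convertScaleAbs(cv2.resize(f,(400,500),interpolation=2),alpha=1.8))
cv2.imwrite('pics/f3.png',np.hstack(o));s=monitor.observe();print(s['tool_pos'],s['force'],s['wrist_torque'],s['opening'])
```

```text
[ 482.30604572 -258.17694231  164.02812909] [ 1.86102321 -0.63715752 -1.92090836] [0.07449204 0.04625426 0.01770418] 0.14985777749462675
```

View pics/f3.png

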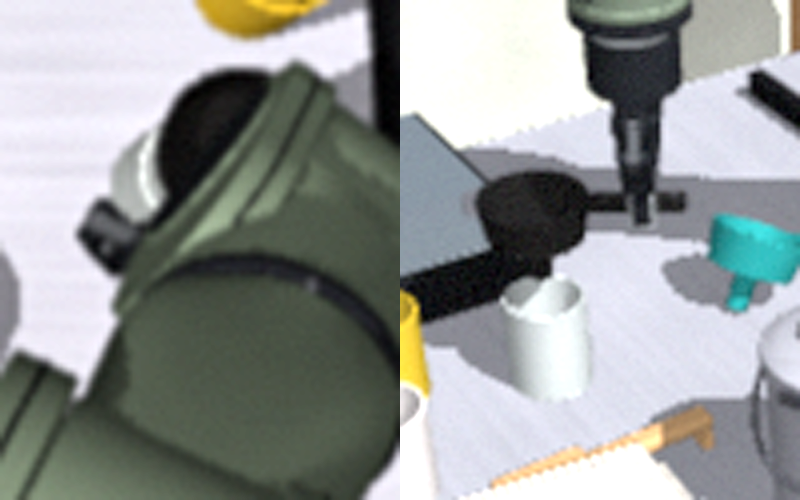

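Request:
apply_moves(
  motion=[
    {"claw":4,"x":0,"y":0,"z":-0.7,"ax":0,"ay":0,"az":0},
    {"claw":4,"x":0,"y":0,"z":-0.9,"ax":0,"ay":0,"az":0},
    {"claw":4,"x":0,"y":0,"z":-0.9,"ax":0,"ay":0,"az":0},
    {"claw":4,"x":0,"y":0,"z":-0.9,"ax":0,"ay":0,"az":0},
    {"claw":4,"x":0,"y":0,"z":-0.7,"ax":0,"ay":0,"az":0},
  ],
)

```text
t: 14.02
tool_pos: [481.0, -257.2, 288.9]
eef_rot: [[0.85, -0.527, -0.0], [-0.527, -0.85, 0.0], [-0.0, 0.0, -1.0]]
force: [-0.3, 0.3, -1.2]
opening: 0.148
```

Request:
apply_moves(
  motion=[
    {"claw":4,"x":0,"y":0,"z":0,"ax":0,"ay":0,"az":-0.6},
    {"claw":4,"x":0,"y":0,"z":0,"ax":0,"ay":0,"az":-0.7},
    {"claw":4,"x":0,"y":0,"z":0,"ax":0,"ay":0,"az":-0.7},
    {"claw":4,"x":0,"y":0,"z":0,"ax":0,"ay":0,"az":-0.7},
    {"claw":4,"x":0,"y":0,"z":0,"ax":0,"ay":0,"az":-0.5},
  ],
)

```text
t: 14.65
tool_pos: [481.0, -257.0, 289.2]
eef_rot: [[1.0, 0.021, 0.0], [0.021, -1.0, -0.0], [0.0, 0.0, -1.0]]
force: [-0.1, -0.7, -1.7]
opening: 0.151
```

Request:
apply_moves(
  motion=[
    {"claw":4,"x":0.06,"y":-0.4,"z":0,"ax":0,"ay":0,"az":0},
    {"claw":4,"x":0.06,"y":-0.7,"z":0,"ax":0,"ay":0,"az":0},
    {"claw":4,"x":0.06,"y":-0.9,"z":0,"ax":0,"ay":0,"az":0},
    {"claw":4,"x":0.06,"y":-0.9,"z":0,"ax":0,"ay":0,"az":0},
    {"claw":4,"x":0.06,"y":-0.9,"z":0,"ax":0,"ay":0,"az":0},
  ],
)

```text
t: 15.28
tool_pos: [487.6, -137.4, 288.2]
eef_rot: [[1.0, 0.009, -0.001], [0.009, -1.0, 0.001], [-0.001, -0.001, -1.0]]
force: [0.4, -0.3, -1.6]
opening: 0.152
```

Request:
apply_moves(
  motion=[
    {"claw":4,"x":0.06,"y":-0.9,"z":0,"ax":0,"ay":0,"az":0},
    {"claw":4,"x":0.06,"y":-0.9,"z":0,"ax":0,"ay":0,"az":0},
    {"claw":4,"x":0.06,"y":-0.9,"z":0,"ax":0,"ay":0,"az":0},
    {"claw":4,"x":0.06,"y":-0.9,"z":0,"ax":0,"ay":0,"az":0},
    {"claw":4,"x":0.06,"y":-0.9,"z":0,"ax":0,"ay":0,"az":0},
  ],
)

```text
t: 15.9
tool_pos: [494.7, 6.9, 288.1]
eef_rot: [[1.0, -0.001, -0.002], [-0.001, -1.0, 0.003], [-0.002, -0.003, -1.0]]
force: [-0.2, -0.4, -1.7]
opening: 0.151
```

Request:
apply_moves(
  motion=[
    {"claw":4,"x":0.06,"y":-0.9,"z":0,"ax":0,"ay":0,"az":0},
    {"claw":4,"x":0.06,"y":-0.9,"z":0,"ax":0,"ay":0,"az":0},
    {"claw":4,"x":0.06,"y":-0.9,"z":0,"ax":0,"ay":0,"az":0},
    {"claw":4,"x":0.06,"y":-0.9,"z":0,"ax":0,"ay":0,"az":0},
    {"claw":4,"x":0.06,"y":-0.9,"z":0,"ax":0,"ay":0,"az":0},
  ],
)

```text
t: 16.52
tool_pos: [502.0, 150.7, 288.1]
eef_rot: [[1.0, -0.011, -0.003], [-0.011, -1.0, 0.004], [-0.003, -0.004, -1.0]]
force: [-0.2, 0.2, -0.2]
opening: 0.153
```

Request:
apply_moves(
  motion=[
    {"claw":4,"x":0,"y":-0.9,"z":0,"ax":0,"ay":0,"az":0},
    {"claw":4,"x":0,"y":-0.8,"z":0,"ax":0,"ay":0,"az":0},
    {"claw":4,"x":0,"y":-0.5,"z":0,"ax":0,"ay":0,"az":0},
    {"claw":4,"x":0,"y":0,"z":0,"ax":0,"ay":0,"az":0},
  ],
)

```text
t: 17.02
tool_pos: [500.3, 222.9, 287.7]
eef_rot: [[1.0, -0.015, -0.004], [-0.015, -1.0, 0.005], [-0.004, -0.005, -1.0]]
force: [-0.6, -0.7, -1.7]
opening: 0.156
```

Request:
apply_moves(
  motion=[
    {"claw":4,"x":0.05,"y":-0.4,"z":0.5,"ax":0,"ay":0,"az":0},
    {"claw":4,"x":0,"y":0,"z":0.9,"ax":0,"ay":0,"az":0},
    {"claw":4,"x":0,"y":0,"z":0.9,"ax":0,"ay":0,"az":0},
    {"claw":4,"x":0,"y":0,"z":0.8,"ax":0,"ay":0,"az":0},
    {"claw":4,"x":0,"y":0,"z":0,"ax":0,"ay":0,"az":0},
  ],
)

```text
t: 17.65
tool_pos: [501.5, 234.4, 188.8]
eef_rot: [[1.0, -0.02, -0.006], [-0.02, -1.0, 0.004], [-0.006, -0.004, -1.0]]
force: [0.2, 0.1, -0.2]
opening: 0.149
```

```bash
cat > look.py <<'E'
from h import *
import sys
k=sys.argv[1];o=[]
for n,b in(('top',(160,160,260,260)),('scene',(270,170,370,295))):
    c=vision.read_camera(n);np.savez(f'{n}{k}.npz',**c);f=np.array(c['frame'])[:,:,::-1]
    f=np.ascontiguousarray(f[b[1]:b[3],b[0]:b[2]]);o.append(cv2.convertScaleAbs(cv2.resize(f,(400,(b[3]-b[1])*4),interpolation=2),alpha=1.8))
o[0]=cv2.copyMakeBorder(o[0],0,100,0,0,0)
cv2.imwrite(f'pics/e{k}.png',np.hstack(o));s=monitor.observe();print(s['t'],s['tool_pos'],np.round(s['eef_rot'],3).tolist(),s['opening'])
E
python3 look.py 2
```

```text
17.75 [502.30037534 234.78176547 190.68473893] [[1.0, -0.02, -0.003], [-0.02, -1.0, 0.005], [-0.003, -0.005, -1.0]] 0.1423779725334676
```

View pics/e2.png

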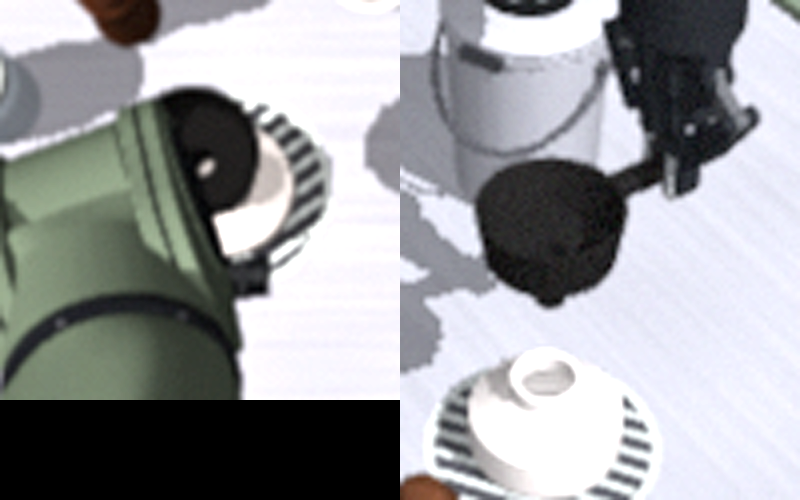

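Run:
```python
from h import *
T=np.array([502.3,234.8,190.7]);X=np.array([1,-.02,0]);zt=T[2]+19-71
ax=T+92*X;print('pred axis',ax,'stem z',zt)
t=load('top',2);s=load('scene',2)
for nm,z in(('tip',zt),('mouth',zt+78)):
    P=[ax[0],ax[1],z]
    print(nm,'top',proj(t,P),'scene',proj(s,P))
print('hole ray',ray(t,(211.5,201.75),zt),ray(t,(211.5,201.75),zt+40))
# silhouettes: mouth circle r47 extremes in scene, tip circle r10 bottom
a=np.linspace(0,2*np.pi,73)
for nm,r,z in(('mouth',47,zt+78),('tip',10,zt)):
    q=np.array([proj(s,[ax[0]+r*np.cos(i),ax[1]+r*np.sin(i),z]) for i in a]);print(nm,q.min(0),q.max(0))
m=(s['frame'].max(2)<45).astype(np.uint8);m[:, :385-0*1]=m[:, :385]
sub=m[205:250,285:335];cs=np.where(sub.any(0))[0];
for r in range(205,250,2): 
    w=np.where(m[r,285:335])[0]+285
    print(r,(w.min(),w.max(),len(w)) if len(w) else None,end=' ')
```

```text
pred axis [594.3  232.96 190.7 ] stem z 138.7
tip top [211.72504667 200.88151504] scene [305.9025443  243.57353015]
mouth top [207.30008585 196.4045978 ] scene [306.48091121 220.51428139]
hole ray [591.76993951 233.57489591 138.7       ] [585.48993427 227.30763526 178.7       ]
mouth [287.0624054  208.01368761] [325.99732229 233.8607948 ]
tip [301.94382549 240.81134084] [309.86544623 246.37275756]
205 (np.int64(333), np.int64(334), 2) 207 (np.int64(333), np.int64(334), 2) 209 (np.int64(332), np.int64(334), 3) 211 (np.int64(298), np.int64(334), 25) 213 (np.int64(294), np.int64(334), 38) 215 (np.int64(292), np.int64(334), 43) 217 (np.int64(290), np.int64(328), 39) 219 (np.int64(289), np.int64(325), 37) 221 (np.int64(289), np.int64(325), 37) 223 (np.int64(289), np.int64(325), 37) 225 (np.int64(290), np.int64(325), 36) 227 (np.int64(290), np.int64(325), 36) 229 (np.int64(291), np.int64(324), 34) 231 (np.int64(291), np.int64(323), 33) 233 (np.int64(291), np.int64(323), 33) 235 (np.int64(292), np.int64(322), 31) 237 (np.int64(293), np.int64(321), 29) 239 (np.int64(295), np.int64(319), 25) 241 (np.int64(298), np.int64(317), 20) 243 (np.int64(303), np.int64(311), 9) 245 (np.int64(305), np.int64(309), 5) 247 None 249 None
```

The tip is measured at about (592,234), with the pot mouth at (594,235), and the funnel looks upright. I'll shift 2 mm and descend gently.

Request:
apply_moves(
  motion=[
    {"claw":4,"x":0.07,"y":-0.05,"z":0.3,"ax":0,"ay":0,"az":0},
    {"claw":4,"x":0,"y":0,"z":0.5,"ax":0,"ay":0,"az":0},
    {"claw":4,"x":0,"y":0,"z":0.4,"ax":0,"ay":0,"az":0},
    {"claw":4,"x":0,"y":0,"z":0.2,"ax":0,"ay":0,"az":0},
    {"claw":4,"x":0,"y":0,"z":0,"ax":0,"ay":0,"az":0},
  ],
)

```text
t: 18.38
tool_pos: [505.8, 237.2, 148.6]
eef_rot: [[1.0, -0.021, 0.001], [-0.021, -1.0, 0.007], [0.001, -0.007, -1.0]]
force: [0.1, -0.5, -1.2]
opening: 0.155
```

Request:
apply_moves(
  motion=[
    {"claw":4,"x":0,"y":0,"z":0,"ax":0,"ay":0,"az":0},
    {"claw":4,"x":0,"y":0,"z":0,"ax":0,"ay":0,"az":0},
  ],
)

```text
t: 18.62
tool_pos: [506.1, 237.3, 149.2]
eef_rot: [[1.0, -0.021, 0.002], [-0.021, -1.0, 0.007], [0.001, -0.007, -1.0]]
force: [-0.3, 1.0, -1.2]
opening: 0.152
```

```bash
python3 look.py 3
python3 - <<'E'
from h import *
c=load('scene',3);cv2.imwrite('pics/e3s.png',cv2.convertScaleAbs(cv2.resize(np.ascontiguousarray(c['frame'][205:285,270:350,::-1]),(560,560),interpolation=2),alpha=2.2))
E
```

```text
18.725 [506.05576794 237.31409161 149.14191707] [[1.0, -0.021, 0.001], [-0.021, -1.0, 0.007], [0.001, -0.007, -1.0]] 0.15026171045106557
```

View pics/e3.png

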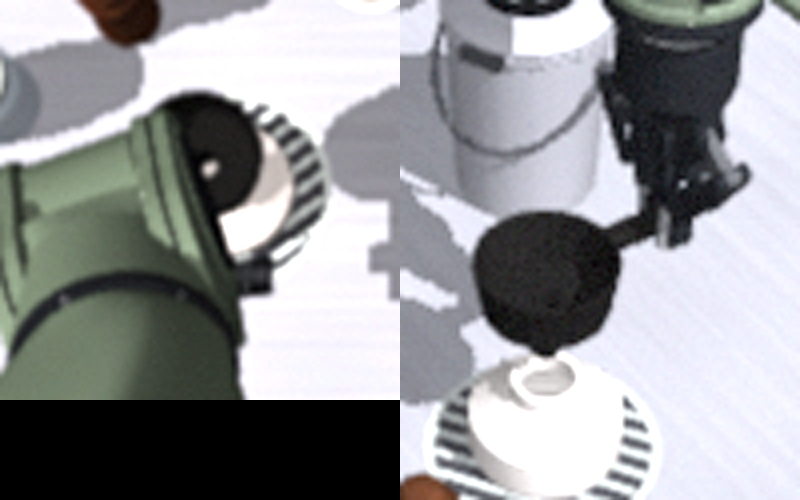

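View pics/e3s.png

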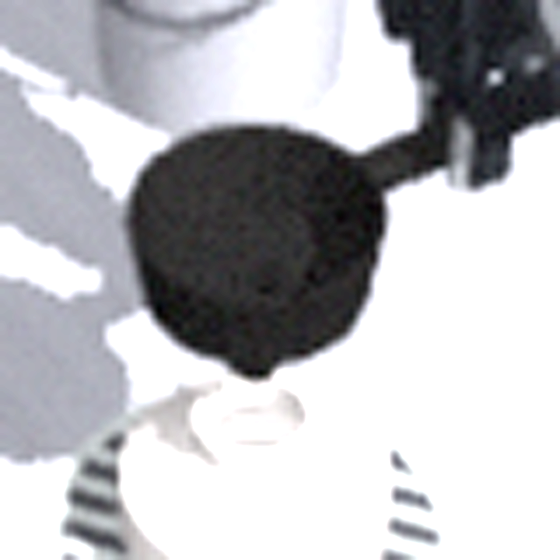

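Run:
```python
from h import *
t=load('top',3);s=load('scene',3)
for z in(97,137):print(ray(t,(212.5,202),z))
f=t['frame'][190:215,200:225].astype(float).max(2);m=f>60
k,l,st,ce=cv2.connectedComponentsWithStats(m.astype(np.uint8));print([(st[i,4],ce[i]+[200,190]) for i in range(1,k) if st[i,4]<30])
zt=97.1;a=np.linspace(0,6.283,73)
for ax in((595.5,236.3),(594,235.2),(598,235.3)):
  for nm,r,z in(('mouth',47,zt+78),('tip',10,zt),('rim',24,68)):
    q=np.array([proj(s,[ax[0]+r*np.cos(i),ax[1]+r*np.sin(i),z]) for i in a]);print(ax,nm,q.min(0).round(1),q.max(0).round(1))
m=s['frame'].max(2)<60
for r in range(217,264,3):
    w=np.where(m[r,280:326])[0]+280;print(r,w.min() if len(w) else 0,w.max() if len(w) else 0,end='; ')
```

```text
[597.54091745 237.12158612  97.        ]
[591.28403041 230.94331886 137.        ]
[(np.int32(3), array([224., 191.])), (np.int32(12), array([212.25      , 201.58333333])), (np.int32(3), array([200., 213.]))]
(595.5, 236.3) mouth [287.5 221.4] [325.6 247.5]
(595.5, 236.3) tip [302.1 253.3] [309.8 258.9]
(595.5, 236.3) rim [296.6 257.1] [314.9 270.6]
(594, 235.2) mouth [287.8 220.9] [325.9 247. ]
(594, 235.2) tip [302.3 252.8] [310.1 258.4]
(594, 235.2) rim [296.9 256.7] [315.2 270.1]
(598, 235.3) mouth [286.5 221.5] [324.6 247.7]
(598, 235.3) tip [301.1 253.4] [308.8 259. ]
(598, 235.3) rim [295.6 257.3] [313.9 270.8]
217 0 0; 220 0 0; 223 300 310; 226 294 325; 229 290 325; 232 289 324; 235 288 324; 238 288 324; 241 289 323; 244 290 322; 247 290 321; 250 292 320; 253 295 317; 256 302 311; 259 0 0; 262 0 0;
```

Request:
apply_moves(
  motion=[
    {"claw":4,"x":-0.08,"y":0.04,"z":0.2,"ax":0,"ay":0,"az":0},
    {"claw":4,"x":0,"y":0,"z":0.2,"ax":0,"ay":0,"az":0},
    {"claw":4,"x":0,"y":0,"z":0.15,"ax":0,"ay":0,"az":0},
    {"claw":4,"x":0,"y":0,"z":0,"ax":0,"ay":0,"az":0},
    {"claw":4,"x":0,"y":0,"z":0,"ax":0,"ay":0,"az":0},
  ],
)

```text
t: 19.35
tool_pos: [503.4, 236.1, 131.3]
eef_rot: [[1.0, -0.021, 0.001], [-0.021, -1.0, 0.007], [0.001, -0.007, -1.0]]
force: [0.1, 0.2, -1.5]
opening: 0.152
```

```bash
python3 look.py 4
python3 - <<'E'
from h import *
c=load('scene',4);cv2.imwrite('pics/e4s.png',cv2.convertScaleAbs(cv2.resize(np.ascontiguousarray(c['frame'][205:285,270:350,::-1]),(560,560),interpolation=2),alpha=1.3))
E
```

```text
19.45 [503.39529063 236.17953818 131.36764276] [[1.0, -0.021, 0.001], [-0.021, -1.0, 0.007], [0.001, -0.007, -1.0]] 0.154044523004473
```

View pics/e4s.png

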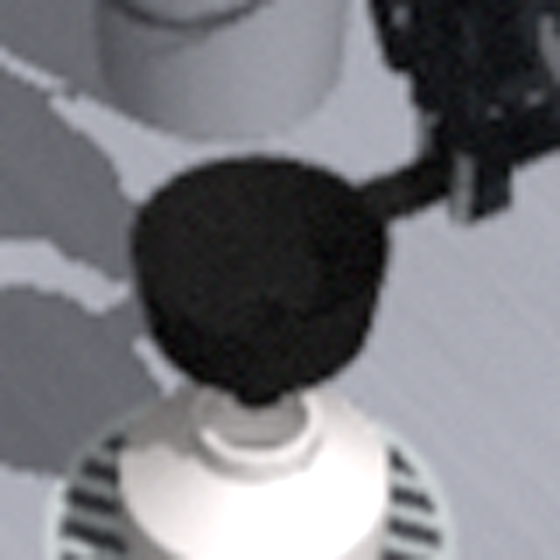

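Run:
```python
from h import *
t=load('top',4);s=load('scene',4)
T=monitor.observe()['tool_pos'];zt=T[2]-52;print(T,zt)
f=t['frame'][190:215,200:225].astype(float).max(2);m=f>60
k,l,st,ce=cv2.connectedComponentsWithStats(m.astype(np.uint8))
for i in range(1,k):
  if 5<st[i,4]<30: print(st[i,4],ce[i]+[200,190],ray(t,ce[i]+[200,190],zt))
a=np.linspace(0,6.283,73)
for ax in((594,235.2),):
  for nm,r,z in(('mouth',47,zt+78),('tip',10,zt),('rim',24,68),('hole',19,68)):
    q=np.array([proj(s,[ax[0]+r*np.cos(i),ax[1]+r*np.sin(i),z]) for i in a]);print(ax,nm,q.min(0).round(1),q.max(0).round(1))
m=s['frame'].max(2)<60
for r in range(226,272,2):
    w=np.where(m[r,280:326])[0]+280;print(r,w.min() if len(w) else 0,w.max() if len(w) else 0,end='; ')
```

```text
[503.39529063 236.17953818 131.36764276] 79.367642757195
14 [213.5 203.5] [595.70152254 236.7698841   79.36764276]
10 [200.3 211.6] [571.37791992 276.14573217  79.36764276]
21 [222.0952381  212.52380952] [568.07274779 210.57611575  79.36764276]
(594, 235.2) mouth [287.9 226.1] [325.5 252.2]
(594, 235.2) tip [302.2 257.5] [309.9 263.1]
(594, 235.2) rim [296.9 256.7] [315.2 270.1]
(594, 235.2) hole [298.8 258. ] [313.2 268.7]
226 0 0; 228 300 312; 230 295 325; 232 292 325; 234 290 325; 236 289 325; 238 289 324; 240 289 324; 242 289 324; 244 289 324; 246 290 323; 248 290 323; 250 291 322; 252 291 321; 254 293 321; 256 294 319; 258 297 317; 260 301 312; 262 304 309; 264 0 0; 266 0 0; 268 285 286; 270 0 0;
```

The tip sits over the neck: tip column 307.6 against rim centre 307.4 in the scene view, and about 2 mm off in the top view. The gap is about 11 mm. I'll take one full view before handing in.

Run:
```python
from h import *
c=load('scene',4);cv2.imwrite('pics/full4.png',c['frame'][:,:,::-1]);s=monitor.observe();print(s['t'],s['dq'],s['force'])
```

```text
19.45 [-1.54105447e-03 -1.55123085e-03  1.53402371e-04  6.61017551e-04
 -2.97578199e-04 -8.58521728e-05  1.12931092e-04] [ 0.29288345  0.386307   -1.62375728]
```

View pics/full4.png

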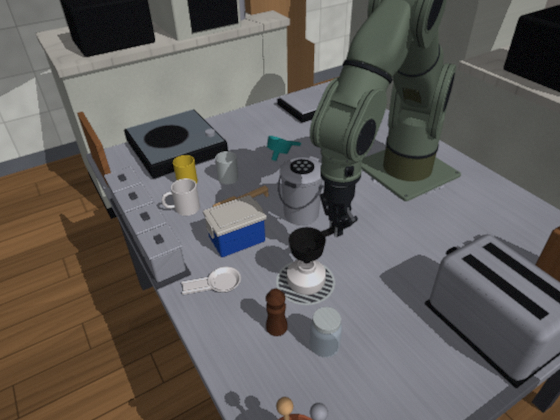

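Everything else stands where it was: tumbler upright at (228,167), pail (300,190), tub (235,225). The funnel is over the pot at (307,250). Handing in.

```bash
python3 -c "
from workcell import order
print(order.hand_in())"
```

```text
the job is handed in; nothing more can be done
None
```

I handed the job in at about 19.5 s of the 69 s allowed. No verdict came back, so the results below are my own measurements.

**Pot:** I gripped it by the neck and slid it along the bench onto the grate. It stood about 4 mm from the grate's centre, measured in both cameras.

**Funnel:** I lifted it by the handle out of the tumbler and carried it with its stem end about 235 mm above the bench, clear of the pail and tub. It is now held over the pot's neck.

**Last checks:**
- **Centring:** the stem end is within about 2–3 mm of the mouth's centre. The top view shows about 2 mm off; in the scene view the tip and rim line up sideways.
- **Height:** the stem end is about 11 mm above the rim from the arm's own position. The scene view suggests up to about 14 mm, so the two differ by about 3 mm; both are within the 3–20 mm limit.
- **Tilt and grasp:** the funnel looks upright, and the hand is tilted less than 0.01 rad. The grasp point is about 90 mm from the funnel's mouth.
- **Surroundings:** the final scene view, checked by eye only, shows the tumbler upright and nothing else visibly moved. The arm was practically still.

No check failed.

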